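Close the gap between two parts bins

ROBOT

A 6-joint arm with a two-finger parallel gripper is mounted at the origin on a cart in front of the work surface, level with it; the furniture and walls round the work are solid. World frame = base frame: x ahead of the robot, y to its left, z up, the work surface at z = 0. Lengths are in m, angles in rad, forces in N, time in s.
With the tool pointing down it reaches from about 0.35 to 0.95 m from the base axis. Payload 17.4 kg.
Tool frame: the origin (TCP) lies on the centre line of the jaws, within the pads' length; the fingertips stand ctrl.nose_length ahead of it and the grasp point (between the pads) lies 5 mm behind it (ctrl.nose_length is the distance from the TCP to the fingertips, in m); z points along the fingers, y is the line along which they close (so a half turn about z gives the same grasp; the last joint's range is limited). The gripper opens to 93 mm and grips with 3 to 60 N. Pads are 15 mm wide; open, the fingers measure 128 mm over their backs; the gripper's body (75 mm by 188 mm) begins 65 mm behind the grasp point.
Start: joints at [1.086, 0.116, 1.442, -0, 1.584, -0.038], TCP at [0.292, 0.609, 0.233] pointing down, gripper open.
Joint ranges: [-2.83, 2.83], [-0.83, 2.19], [0.07, 2.5], [-1.14, 4.28], [0.01, 3], [-2.97, 2.97]. Speed limits (rad/s): [1.89, 1.89, 2.22, 3.14, 3.14, 3.14].

INTERFACE

Orientations are given as [roll, pitch, yaw] about the fixed x, y, z axes, in that order (R = Rz(yaw) Ry(pitch) Rx(roll)).
In Python, from plant import ctrl gives the robot as it stands.
- The arm moves only by the tool move_arm, never from a script. Its argument "plan" is a list that holds one entry, the list of rows, each a list of 6 numbers: the shift along the tool's x, y, z in cm, then the turn, a rotation vector about the tool's x, y, z in degrees. In form: [[[dx, dy, dz, rx, ry, rz], ...]]. A call has 1 to 5 rows; each row is the pose to reach, as a shift and turn from the pose commanded when the call began, along the tool's axes at that moment; what a row does not reach only later rows make up. A row lasts 1/12 s, in which the tool goes at most 41.7 mm and 7.16 degrees, less where a joint would pass 70% of its speed; a pose out of reach is approached as far as the arm can. A call with a gripper value outside its range is refused whole. "hand" is the closure, from -1 (fully open) to 1 (shut), so that 0 is half open, set as the call begins (left out, the last holds). The fingers move at their own pace and stop on an object; "squeeze" is the grip in N (left out, the last holds). Time passes only in rows, so rows that repeat a pose let the fingers close. It gives the time, the measured TCP pose, the force, the opening and the grip force at its end, in the units of the state.
- ctrl.get_obs(): the state, without advancing time (a new reading comes with each control period).
- ctrl.snapshot(name): name is "scene" or "top" or "wrist"; returns a dict with "color" (400x640x3 uint8, red, green, blue), "K" (3x3 intrinsics, pixels), "k1" (the pictures are not rectified: a ray, as slopes to the right and down, at radius r is drawn at 1 + k1 r^2 times it, then the intrinsics apply), "world_from_camera" (4x4, takes a point from camera to world coordinates). Camera axes: x right, y down, z forward; pixel columns grow to the right and rows downward; lengths in m; the calibration is good to about 2 mm. A picture is of the moment at which its call begins. There is no depth.
- ctrl.finish_job(): hands the job in; it is judged then, once.
Trained networks look in a picture, given as the dict that the camera call returned (one of the last four; its "shot" number tells which), for a name from the list of things; names that differ only in an ending like _2 or _b are one class to them, and where a whole thing is asked for, a point or a joint stands for the part that bears it (a point fixed in the world has none). Each returns a list of dicts, best first, with "p" (0 to 1); they miss things now and then, are a little off and sometimes report something else, mostly with a low value. They report only what shows in the picture. A call takes as long as a camera call.
- ctrl.boxes_of(picture, thing): "box" ([left, top, right, bottom] in pixels, round what is visible of it).
- ctrl.masks_of(picture, thing): "region" (400x640 bool, what is visible of it) and "box" ([left, top, right, bottom] in pixels, round what is visible of it).
- ctrl.tip_of(picture, thing): "pixel" ([column, row] in pixels: a listed point, or the origin of a listed thing).
The state is a dict: "t": time; "joint_positions": joint angles; "qd": joint speeds; "tau": joint torques, N m; "tool_pos": TCP position; "ee_rot": TCP orientation; "wrist_force": force on the tool from outside, world axes, zero at the start; "ft_torque": the same for the moment, N m; "finger_gap": finger opening in m; "gripper_force": force on a finger pad.
Only numpy, scipy, OpenCV 4.12 (cv2) and the standard library are available. Lean on these libraries where they do the work, as an engineer would, in place of code of your own. Each camera call takes 0.05 s, during which the arm holds its last target. There are 200 camera calls.

TASK

Two equal small red bins stand apart on the bench. Bring the empty one up to the one that holds the tape roll and the pen, so that the two stand flat and parallel, long side flush against long side with no gap and with their ends level. Leave the bin with the tape roll where it is.

Things in the scene. Friction and masses are not known exactly. Their poses are not given: they have to be found in the camera images.
- bin_empty_center (a point): Centre, half-way up (26 mm above the bench), of the small empty red moulded bin, the one to bring over; loose, about 0.14 kg. It is an open-topped box, 186 mm long (its x axis), 116 mm wide (its y axis) at the walls (190 x 120 mm over the rim) and 52 mm high; walls 6 mm thick, with the middle of each long wall 55 mm from the centre along y; inner floor 3 mm above the bench. A wall can be pinched from above. z is up.
- bin_full: The small red bin that holds a flat tape roll and a marker pen: the same bin (186 x 116 mm, 52 mm high, long axis x, width y, z up), loose but heavier, about 0.9 kg, so a light touch does not shift it. Origin at the centre of its underside, on the bench. The empty bin may stand to its left or to its right, 60 mm or more away and up to about 15 degrees out of parallel.

How it is judged:
By the outcome, as a careful person would: the job done as asked, in the order asked, and still so for the second after the job is handed in, with the robot touching nothing.
It also fails if it takes over 32 s, if anything falls off the work surface, if the arm or the gripper's body presses on something with over 40 N, if the wrist force passes 120 N, or if a joint passes its speed limit or range.

## Working session

There is one attempt and no reset: what is moved stays moved. The work goes in short steps, Python scripts to look and compute and a tool call to move; the robot and the scene stay as the last step left them, time stands still between calls to the robot, and variables do not carry over. Pictures are saved under pics/ and viewed, at most 10 in all, crops included, and the job is handed in when it is done.

Besides the shell and the picture viewer there is one more tool, called as name(argument=value, ...) on one line, values as JSON. move_arm: Moves the arm, as the interface text tells. Its arguments: {"type":"object","properties":{"plan":{"type":"array"},"hand":{"type":"number"},"squeeze":{"type":"number"}},"required":["plan"]}

```bash
mkdir -p pics; ls; cat > h.py <<'E'
import numpy as np, cv2
from plant import ctrl
def ray(pic,px):
    K=pic["K"];T=np.array(pic["world_from_camera"]);k=pic["k1"]
    d=np.array([(px[0]-K[0][2])/K[0][0],(px[1]-K[1][2])/K[1][1]]);u=d.copy()
    for _ in range(20): u=d/(1+k*(u@u))
    v=T[:3,:3]@np.array([u[0],u[1],1]);return T[:3,3],v
def at(pic,px,z):
    o,v=ray(pic,px);return o+v*(z-o[2])/v[2]
def proj(pic,P):
    T=np.linalg.inv(pic["world_from_camera"]);c=T[:3,:3]@np.array(P)+T[:3,3];u=c[:2]/c[2];u=u*(1+pic["k1"]*(u@u))
    return np.array([pic["K"][0][0]*u[0]+pic["K"][0][2],pic["K"][1][1]*u[1]+pic["K"][1][2]])
def save(pic,n): cv2.imwrite("pics/"+n,cv2.cvtColor(pic["color"],cv2.COLOR_RGB2BGR))
E
python3 - <<'E'
from h import *
print(ctrl.nose_length,ctrl.get_obs())
for n in("top","scene"):
    p=ctrl.snapshot(n);save(p,n+"1.png");print(n,np.round(p["world_from_camera"],3).tolist())
    for th in("bin_empty_center","bin_full"):
        for m in ctrl.masks_of(p,th)[:3]: print(th,m["p"],m["box"],cv2.minAreaRect(np.argwhere(m["region"])[:,::-1].astype(np.float32)))
        for m in ctrl.tip_of(p,th)[:2]: print("tip",m["p"],m["pixel"],at(p,m["pixel"],.026 if 'e' in th[4] else 0))
E
```

```text
pics
0.014 {'t': 0.0, 'joint_positions': array([ 1.08619647e+00,  1.16456187e-01,  1.44225457e+00,  7.84058758e-06,
        1.58400544e+00, -3.77963708e-02]), 'qd': array([-1.28456752e-03,  4.78513301e-04, -6.82715692e-04, -1.24091352e-03,
       -5.88604336e-04,  4.90540224e-05]), 'tau': array([-5.90228825e-03, -7.21239352e+01, -6.22630119e+01,  7.77677097e-02,
        2.34840915e-02, -1.50069041e-04]), 'tool_pos': array([0.29157286, 0.60856757, 0.23193191]), 'ee_rot': array([-3.14047021e+00, -5.02901013e-05,  2.69478923e+00]), 'wrist_force': array([0.19729664, 1.1217903 , 0.64488371]), 'ft_torque': array([ 0.03196534, -0.00268827, -0.03293533]), 'gripper_force': 0.0, 'finger_gap': 0.09276194205469109}
top [[0.013, -1.0, 0.026, 0.52], [-1.0, -0.013, -0.02, 0.032], [0.021, -0.026, -0.999, 0.918], [0.0, 0.0, 0.0, 1.0]]
bin_empty_center 0.76 [247.5, 154.3, 325.0, 252.6] ((286.3250427246094, 203.43072509765625), (92.53258514404297, 58.30327224731445), 75.57923126220703)
tip 0.64 [286.1, 201.5] [0.52479567 0.07242861 0.026     ]
bin_full 0.66 [350.4, 136.0, 422.6, 237.4] ((383.58795166015625, 187.77902221679688), (92.10350036621094, 58.5389289855957), 78.51800537109375)
scene [[-0.589, -0.324, 0.74, -0.069], [-0.808, 0.226, -0.544, 0.475], [0.009, -0.919, -0.395, 0.403], [0.0, 0.0, 0.0, 1.0]]
bin_empty_center 0.69 [250.1, 201.8, 371.9, 278.3] ((305.7571716308594, 237.19815063476562), (122.94884490966797, 63.856197357177734), 19.179006576538086)
tip 0.69 [311.0, 238.1] [0.51876848 0.06596489 0.026     ]
bin_full 0.63 [331.4, 175.3, 436.0, 231.8] ((380.611572265625, 203.990478515625), (106.14920806884766, 49.955013275146484), 16.927513122558594)
tip 0.93 [383.5, 215.5] [ 0.55550234 -0.13785272  0.        ]
```

View pics/top1.png

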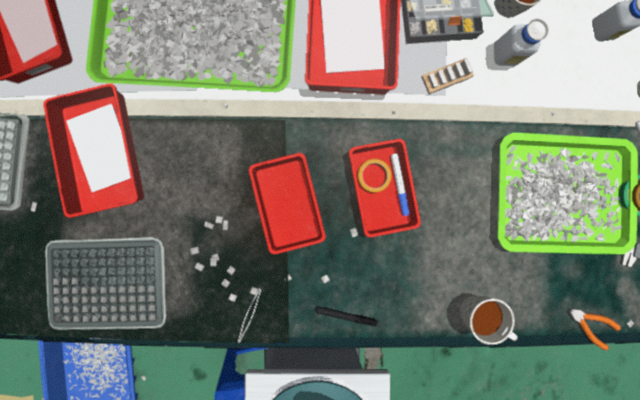

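View pics/scene1.png

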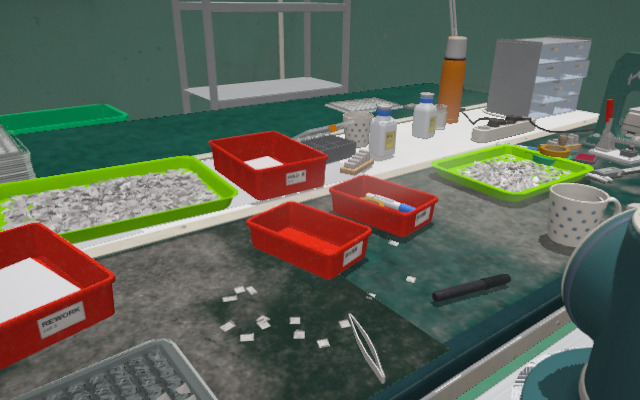

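The top view shows the empty bin at about (287,203) and the full bin, with the tape and pen, at about (385,188). A small white chip near (353,232) lies by the full bin's near-left corner. I'll get rough poses first.

```bash
cat >> h.py <<'E'
from scipy.optimize import least_squares
def outline(pic,c,th,L=.19,W=.12,h=.052):
    # silhouette: hull of projected rim and base corners
    R=np.array([[np.cos(th),-np.sin(th)],[np.sin(th),np.cos(th)]])
    P=[]
    for l,w,z in((L,W,h),(L,W,h-.006),(.186,.116,0)):
        for a,b in((1,1),(1,-1),(-1,-1),(-1,1)):
            q=R@np.array([a*l/2,b*w/2])+c;P.append(proj(pic,[q[0],q[1],z]))
    return cv2.convexHull(np.array(P,np.float32))
def fit(pic,mask,c0,th0):
    m=mask.astype(np.uint8)
    cs,_=cv2.findContours(m,cv2.RETR_EXTERNAL,cv2.CHAIN_APPROX_NONE)
    ct=cv2.convexHull(max(cs,key=cv2.contourArea))[:,0].astype(float)
    ct=max(cs,key=cv2.contourArea)[:,0].astype(float)
    ok=(ct[:,0]>2)&(ct[:,0]<637)&(ct[:,1]>2)&(ct[:,1]<397);ct=ct[ok]
    f=lambda p:[cv2.pointPolygonTest(outline(pic,p[:2],p[2]),(float(a),float(b)),True)-.0 for a,b in ct]
    r=least_squares(f,[c0[0],c0[1],th0],loss="soft_l1",x_scale=[.01,.01,.05],diff_step=1e-3)
    return r.x,np.median(np.abs(f(r.x)))
def red(pic,box):
    hsv=cv2.cvtColor(pic["color"],cv2.COLOR_RGB2HSV);h,s,v=hsv[...,0],hsv[...,1],hsv[...,2]
    m=((h<8)|(h>172))&(s>130)&(v>60)
    z=np.zeros_like(m);l,t,r,b=[int(x) for x in box];z[max(t-6,0):b+6,max(l-6,0):r+6]=1
    m=(m&z).astype(np.uint8);n,lab,st,_=cv2.connectedComponentsWithStats(m)
    return lab==1+np.argmax(st[1:,4])
def measure(pic,g):
    out={}
    for th,(c,a) in g.items():
        bs=ctrl.boxes_of(pic,th)
        for b in bs[:1]:
            r,e=fit(pic,red(pic,b["box"]),c,a);out[th]=r
            print(th,round(b["p"],2),np.round(b["box"]),np.round(r[:2],4),"deg",round(np.degrees(r[2]),2),"res",round(float(e),2))
    if len(out)==2:
        c,a=out["bin_full"][:2],out["bin_full"][2];R=np.array([[np.cos(a),-np.sin(a)],[np.sin(a),np.cos(a)]])
        print("empty in full frame",np.round(R.T@(out["bin_empty_center"][:2]-c),4))
    return out
G={"bin_empty_center":((.525,.072),.25),"bin_full":((.555,-.135),.2)}
E
python3 - <<'E'
from h import *
p=ctrl.snapshot("top");measure(p,G)
p=ctrl.snapshot("scene");measure(p,G)
p=ctrl.snapshot("wrist");T=p["world_from_camera"];print(np.round(T,3).tolist(),np.round(p["K"],0).tolist(),p["k1"])
E
```

```text
bin_empty_center 0.66 [249. 155. 325. 253.] [0.5215 0.0704] deg 15.06 res 0.27
bin_full 0.56 [348. 138. 420. 238.] [ 0.5566 -0.1335] deg 11.52 res 0.77
empty in full frame [0.0063 0.2069]
bin_empty_center 0.89 [249. 201. 369. 277.] [0.5333 0.0623] deg 15.59 res 3.0
bin_full 0.84 [327. 173. 435. 233.] [ 0.5601 -0.1289] deg 23.22 res 2.68
empty in full frame [0.0507 0.1863]
[[0.432, 0.871, 0.235, 0.226], [0.902, -0.417, -0.113, 0.64], [0.0, 0.261, -0.965, 0.385], [0.0, 0.0, 0.0, 1.0]] [[294.0, 0.0, 320.0], [0.0, 294.0, 200.0], [0.0, 0.0, 1.0]] -0.045747922282408204
```

move_arm(plan=[[[-2.9, -2.7, 0, 0, 0, -7], [-5.8, -5.4, 0, 0, 0, -14], [-8.7, -8.1, 0, 0, 0, -21], [-11.6, -10.8, 0, 0, 0, -28], [-14.5, -13.5, 0, 0, 0, -35]]])

```text
t: 1.27
tool_pos: [0.3642, 0.4228, 0.2326]
ee_rot: [3.141, 0.0, -2.972]
wrist_force: [1.0, 0.4, 1.2]
finger_gap: 0.0931
gripper_force: 0.0
```

```bash
cat > d.py <<'E'
import sys
from h import *
from plant import ctrl
# usage: d.py x y z yawdeg -> tool-frame shift cm and turn about tool z
x,y,z,yw=map(float,sys.argv[1:]);o=ctrl.get_obs();q=o["tool_pos"];r=o["ee_rot"];a=r[2]
d=np.array([x,y])-q[:2]
t=(yw-np.degrees(a)+180)%360-180
print("t",o["t"],np.round(q,4),np.round(np.degrees(r),2),"dx %.2f dy %.2f dz %.2f turn %.2f"%(100*(d@[np.cos(a),np.sin(a)]),100*(d@[np.sin(a),-np.cos(a)]),100*(q[2]-z),-t))
E
python3 d.py .51 .05 .23 195
```

```text
t 1.2667 [0.3642 0.4228 0.2326] [ 1.7999e+02  1.0000e-02 -1.7026e+02] dx -8.06 dy -39.21 dz 0.26 turn -5.26
```

move_arm(plan=[[[-0.8, -4, 0, 0, 0, -5.3], [-1.6, -8, 0, 0, 0, -5.3], [-2.4, -12, 0, 0, 0, -5.3], [-3.3, -16, 0, 0, 0, -5.3], [-4.1, -20, 0, 0, 0, -5.3]]])

```text
t: 1.68
tool_pos: [0.4372, 0.232, 0.2329]
ee_rot: [3.141, 0.001, -2.885]
wrist_force: [0.6, -0.9, -0.1]
finger_gap: 0.0928
gripper_force: 0.0
```

move_arm(plan=[[[-0.8, -4, 0, 0, 0, 0], [-1.6, -8, 0, 0, 0, 0], [-2.4, -12, 0, 0, 0, 0], [-3.2, -16, 0, 0, 0, 0], [-3.2, -18, 0, 0, 0, 0]]])

```text
t: 2.1
tool_pos: [0.5148, 0.0643, 0.2326]
ee_rot: [-3.141, 0.0, -2.888]
wrist_force: [-0.2, 0.1, 0.8]
finger_gap: 0.0928
gripper_force: 0.0
```

move_arm(plan=[[[0, 0, 0, 0, 0, 0], [0, 0, 0, 0, 0, 0]]])

```text
t: 2.27
tool_pos: [0.5137, 0.067, 0.2326]
ee_rot: [3.141, -0.0, -2.888]
wrist_force: [0.1, 1.0, -0.5]
finger_gap: 0.0929
gripper_force: 0.0
```

```bash
python3 - <<'E'
from h import *
p=ctrl.snapshot("wrist");save(p,"w1.png");measure(p,{"bin_empty_center":((.5215,.0704),.263),"bin_full":((.5566,-.1335),.2)})
p=ctrl.snapshot("wrist")
E
python3 d.py .507 .1235 .15 195
```

```text
bin_empty_center 0.75 [269. 106. 375. 265.] [0.5219 0.0701] deg 15.2 res 0.34
bin_full 0.92 [ 91.  95. 208. 255.] [ 0.5577 -0.134 ] deg 11.36 res 2.0
empty in full frame [0.0052 0.2071]
t 2.4667 [0.5133 0.0689 0.2328] [ 1.7999e+02  1.0000e-02 -1.6526e+02] dx -0.78 dy 5.44 dz 8.28 turn -0.26
```

View pics/w1.png

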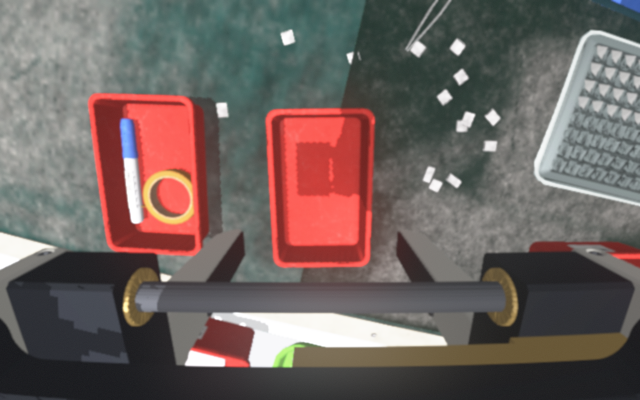

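The wrist view shows the full bin at (150,175) and the empty bin at (322,187), with a chip at (222,110). I'll check the fit with an overlay.

```bash
python3 - <<'E'
from h import *
p=ctrl.snapshot("wrist");o=measure(p,{"bin_empty_center":((.5215,.0704),.263),"bin_full":((.5566,-.1335),.2)})
im=p["color"].copy()
m=red(p,[91,95,208,255]);cs,_=cv2.findContours(m.astype(np.uint8),0,1);cv2.drawContours(im,cs,-1,(0,255,0),1)
for r in o.values(): cv2.polylines(im,[np.round(outline(p,r[:2],r[2])).astype(int)],True,(0,0,255),1)
crop=cv2.resize(im[80:280,70:400],None,fx=2.4,fy=2.4,interpolation=0);save({"color":crop},"w2.png")
print("chip",at(p,(222,110),0))
E
```

```text
bin_empty_center 0.79 [266. 108. 372. 265.] [0.5219 0.07  ] deg 15.27 res 0.34
bin_full 0.85 [ 90.  94. 210. 256.] [ 0.5577 -0.1342] deg 11.1 res 2.1
empty in full frame [0.0042 0.2073]
chip [ 0.46124174 -0.07269997  0.        ]
```

View pics/w2.png

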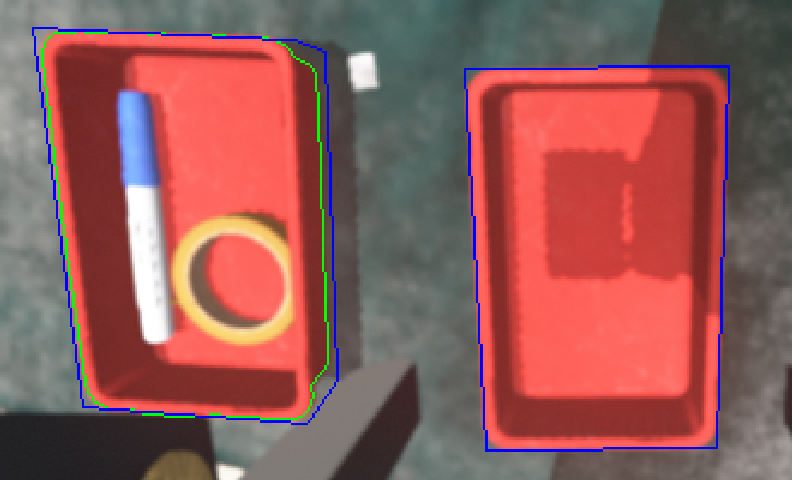

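The red mask follows the rim, but the lower wall is inset more than my model has it. I'll free the base inset in the fit.

```bash
python3 - <<'E'
s=open('h.py').read()
s=s.replace("def outline(pic,c,th,L=.19,W=.12,h=.052):","def outline(pic,c,th,i=0.,L=.19,W=.12,h=.052):").replace("(.186,.116,0))","(.186-2*i,.116-2*i,.004))")
s=s.replace("outline(pic,p[:2],p[2])","outline(pic,p[:2],p[2],p[3])").replace("[c0[0],c0[1],th0]","[c0[0],c0[1],th0,.005]").replace("[.01,.01,.05]","[.01,.01,.05,.01]").replace('"res"','"inset",round(r[3],4),"res"')
s+='G={"bin_empty_center":((.522,.07),.266),"bin_full":((.557,-.134),.197)}\n'
open('h.py','w').write(s)
E
python3 - <<'E'
from h import *
p=ctrl.snapshot("wrist");measure(p,G)
p=ctrl.snapshot("top");measure(p,G)
E
python3 d.py .5075 .1232 .10 195.2
```

```text
bin_empty_center 0.61 [264. 106. 371. 267.] [0.5219 0.07  ] deg 15.17 inset 0.005 res 0.34
bin_full 0.78 [ 91.  94. 210. 255.] [ 0.5572 -0.1315] deg 11.41 inset 0.0068 res 0.37
empty in full frame [0.0053 0.2045]
bin_empty_center 0.41 [292. 153. 303. 158.] [0.5193 0.08  ] deg 10.52 inset 0.005 res 1.1
bin_full 0.73 [349. 136. 422. 236.] [ 0.5563 -0.1319] deg 11.46 inset 0.005 res 0.31
empty in full frame [0.0058 0.215 ]
t 2.9167 [0.5135 0.068  0.2327] [-180.      0.   -165.33] dx -0.82 dy 5.49 dz 13.27 turn -0.53
```

move_arm(plan=[[[-0.4, 2.8, 3, 0, 0, -0.5], [-0.8, 5.5, 6, 0, 0, -0.5], [-0.8, 5.5, 10, 0, 0, -0.5], [-0.8, 5.5, 13.2, 0, 0, -0.5], [-0.8, 5.5, 13.2, 0, 0, -0.5]]])

```text
t: 3.33
tool_pos: [0.5045, 0.1229, 0.0943]
ee_rot: [3.141, -0.008, -2.876]
wrist_force: [-0.8, 0.3, -2.7]
finger_gap: 0.0929
gripper_force: 0.0
```

move_arm(plan=[[[0, 0, 0, 0, 0, 0], [0, 0, 0, 0, 0, 0]]])

```text
t: 3.5
tool_pos: [0.5083, 0.123, 0.1029]
ee_rot: [-3.141, 0.002, -2.877]
wrist_force: [0.6, -0.3, 0.4]
finger_gap: 0.0928
gripper_force: 0.0
```

```bash
python3 d.py .5075 .1232 .034 195.2; python3 - <<'E'
from h import *
p=ctrl.snapshot("wrist");save(p,"w3.png");measure(p,{"bin_empty_center":G["bin_empty_center"]})
E
```

```text
t 3.5 [0.5083 0.123  0.1029] [-1.7999e+02  1.2000e-01 -1.6486e+02] dx 0.07 dy 0.04 dz 6.89 turn -0.06
bin_empty_center 0.87 [152.  82. 330. 332.] [0.5218 0.0703] deg 15.48 inset 0.005 res 0.57
```

View pics/w3.png

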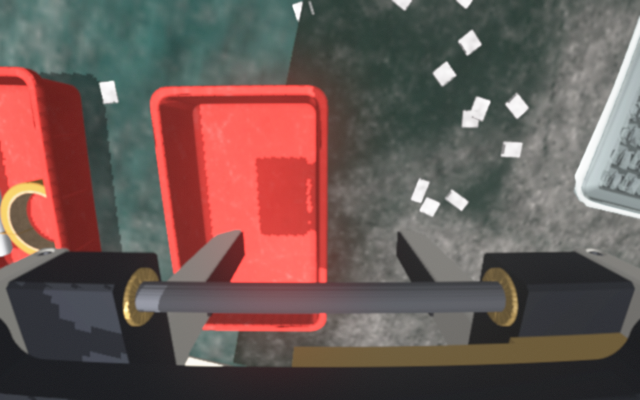

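The jaws straddle the wall at (320,280), so I'll descend and grip.

move_arm(plan=[[[0, 0, 2.5, 0, 0, 0], [0, 0, 4.5, 0, 0, 0], [0, 0, 6, 0, 0, 0], [0, 0, 6.7, 0, 0, 0], [0, 0, 6.7, 0, 0, 0]]])

```text
t: 4.02
tool_pos: [0.5074, 0.1229, 0.0336]
ee_rot: [3.142, -0.0, -2.877]
wrist_force: [-0.3, -0.7, -0.1]
finger_gap: 0.0932
gripper_force: 0.0
```

move_arm(plan=[[[0, 0, 0, 0, 0, 0], [0, 0, 0, 0, 0, 0], [0, 0, 0, 0, 0, 0], [0, 0, 0, 0, 0, 0], [0, 0, 0, 0, 0, 0]]], hand=1, squeeze=25)

```text
t: 4.43
tool_pos: [0.5076, 0.1231, 0.0343]
ee_rot: [-3.142, 0.001, -2.877]
wrist_force: [0.2, 1.5, -0.2]
finger_gap: 0.0643
gripper_force: 0.0
```

move_arm(plan=[[[0, 0, 0, 0, 0, 0], [0, 0, 0, 0, 0, 0], [0, 0, 0, 0, 0, 0], [0, 0, 0, 0, 0, 0], [0, 0, 0, 0, 0, 0]]])

```text
t: 4.85
tool_pos: [0.5074, 0.1231, 0.0336]
ee_rot: [-3.142, -0.0, -2.877]
wrist_force: [0.2, 0.3, -0.8]
finger_gap: 0.0312
gripper_force: 0.0
```

```bash
python3 d.py .5075 .1232 .034 195.2; python3 - <<'E'
from h import *
p=ctrl.snapshot("top");measure(p,G)
E
```

```text
t 4.85 [0.5074 0.1231 0.0336] [-180.     -0.   -164.84] dx -0.02 dy 0.01 dz -0.04 turn -0.04
bin_empty_center 0.57 [245. 150. 328. 254.] [0.5209 0.072 ] deg 14.67 inset 0.005 res 1.28
bin_full 0.96 [347. 139. 423. 238.] [ 0.5564 -0.1319] deg 11.44 inset 0.005 res 0.3
empty in full frame [0.0057 0.2068]
```

move_arm(plan=[[[0, 0, 0, 0, 0, 0], [0, 0, 0, 0, 0, 0], [0, 0, 0, 0, 0, 0], [0, 0, 0, 0, 0, 0], [0, 0, 0, 0, 0, 0]]])

```text
t: 5.42
tool_pos: [0.5074, 0.1231, 0.0336]
ee_rot: [-3.142, 0.0, -2.877]
wrist_force: [1.2, 0.3, -0.9]
finger_gap: 0.0059
gripper_force: 25.0
```

```bash
python3 - <<'E'
from h import *
o=ctrl.get_obs();print(o["finger_gap"],o["gripper_force"],o["wrist_force"])
p=ctrl.snapshot("wrist");measure(p,G)
a=np.radians(11.43);F=np.array([.5568,-.1318])
X=np.array([np.cos(a),np.sin(a)]);Y=np.array([-X[1],X[0]])
for g in(.02,0): print(g,"tcp target",np.round(F+Y*(.12+g+.055),4), "dir Y",Y)
E
```

```text
0.005905298588746553 24.999990463256836 [ 1.1629639   0.30708305 -0.90460931]
bin_empty_center 0.94 [ 66.  68. 330. 348.] [0.5221 0.0692] deg 14.64 inset 0.005 res 1.18
bin_full 0.67 [  1. 110.  29. 268.] [ 0.56   -0.1323] deg 10.02 inset 0.0065 res 0.45
empty in full frame [-0.0022  0.205 ]
0.02 tcp target [0.5182 0.0593] dir Y [-0.19817058  0.98016755]
0 tcp target [0.5221 0.0397] dir Y [-0.19817058  0.98016755]
```

move_arm(plan=[[[0.1, -1.4, 0, 0, 0, 0.8], [0.2, -2.8, 0, 0, 0, 1.7], [0.4, -4.2, 0, 0, 0, 2.6], [0.6, -5.6, 0, 0, 0, 3.4], [0.6, -6.4, 0, 0, 0, 3.7]]])

```text
t: 5.98
tool_pos: [0.5183, 0.0587, 0.0336]
ee_rot: [-3.142, -0.0, -2.943]
wrist_force: [0.8, 1.4, -0.2]
finger_gap: 0.0059
gripper_force: 25.0
```

move_arm(plan=[[[0, 0, 0, 0, 0, 0], [0, 0, 0, 0, 0, 0]]])

```text
t: 6.15
tool_pos: [0.5184, 0.0597, 0.0337]
ee_rot: [3.142, 0.0, -2.942]
wrist_force: [0.2, -0.6, -0.7]
finger_gap: 0.006
gripper_force: 25.0
```

```bash
python3 d.py .5182 .0593 .034 191.43; python3 - <<'E'
from h import *
G["bin_empty_center"]=((.529,.0055),.2)
p=ctrl.snapshot("top");o=measure(p,G)
p=ctrl.snapshot("wrist");save(p,"w4.png");o=measure(p,G)
E
```

```text
t 6.15 [0.5184 0.0597 0.0337] [ 180.      0.   -168.56] dx 0.03 dy -0.03 dz -0.03 turn 0.01
bin_empty_center 0.81 [283. 150. 351. 248.] [0.5273 0.0082] deg 10.92 inset 0.005 res 1.41
bin_full 0.67 [347. 137. 423. 236.] [ 0.5563 -0.1319] deg 11.56 inset 0.005 res 0.31
empty in full frame [-0.0004  0.1431]
bin_empty_center 0.92 [ 69.  66. 334. 347.] [0.5304 0.0012] deg 10.53 inset 0.005 res 9.37
bin_full 0.85 [  4.  76. 120. 354.] [ 0.5522 -0.1431] deg -3.4 inset -0.0088 res 11.31
empty in full frame [-0.0303  0.1428]
```

View pics/w4.png

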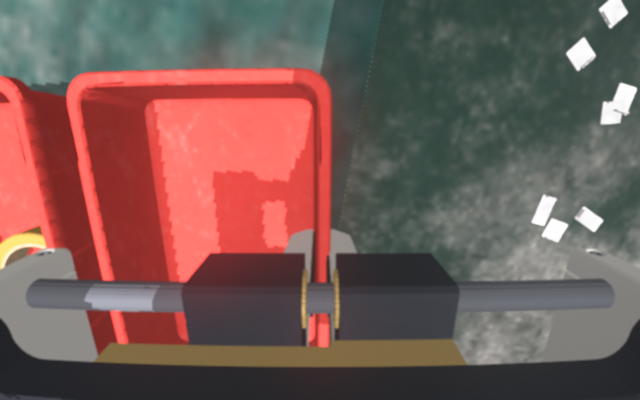

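In the wrist view the walls hide the gap near (60,200). I'll check the chip from the top camera.

```bash
python3 - <<'E'
from h import *
p=ctrl.snapshot("top");save({"color":cv2.resize(p["color"][130:260,270:440],None,fx=4.5,fy=4.5,interpolation=2)},"t2.png")
E
```

```text
(no output)
```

View pics/t2.png

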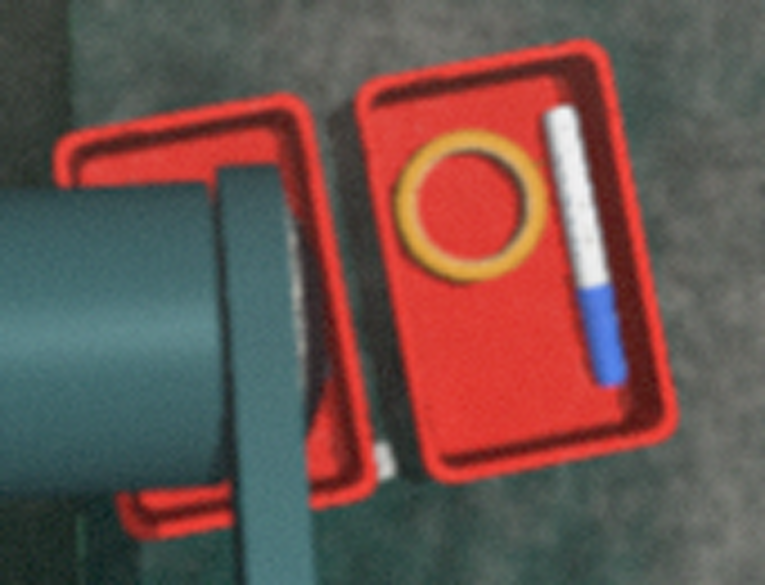

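The chip shows at crop (383,460), half under the empty bin's rim. I'll advance 10 mm and see whether it gets pushed.

move_arm(plan=[[[0, -0.5, 0, 0, 0, 0], [0, -1, 0, 0, 0, 0], [0, -1, 0, 0, 0, 0], [0, -1, 0, 0, 0, 0]]])

```text
t: 6.83
tool_pos: [0.5204, 0.0495, 0.0336]
ee_rot: [-3.141, 0.0, -2.942]
wrist_force: [-0.2, 0.4, -0.4]
finger_gap: 0.0059
gripper_force: 25.0
```

```bash
python3 - <<'E'
from h import *
G["bin_empty_center"]=((.531,-.004),.2)
p=ctrl.snapshot("top");save({"color":cv2.resize(p["color"][130:260,270:440],None,fx=4.5,fy=4.5,interpolation=2)},"t3.png")
o=measure(p,{"bin_full":G["bin_full"]})
# rim-line measurement: brightness transect left edge/right edges
E
```

```text
bin_full 0.83 [349. 138. 421. 237.] [ 0.5564 -0.1319] deg 11.42 inset 0.005 res 0.32
```

View pics/t3.png

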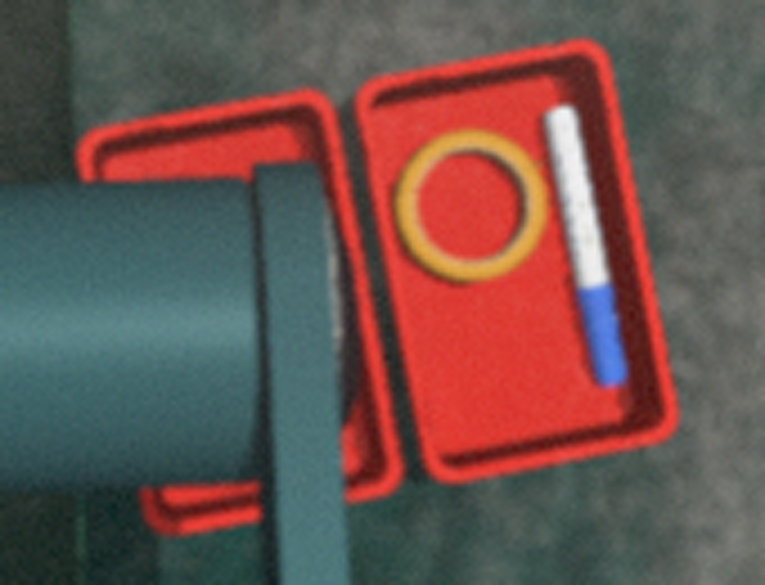

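The chip is covered without being pushed, so it's only decoration. The ends look level. I'll close the gap gently and watch the force.

move_arm(plan=[[[0, -0.4, 0, 0, 0, 0], [0, -0.7, 0, 0, 0, 0], [0, -0.8, 0, 0, 0, 0], [0, -0.8, 0, 0, 0, 0], [0, -0.8, 0, 0, 0, 0]]])

```text
t: 7.35
tool_pos: [0.5219, 0.0419, 0.0336]
ee_rot: [-3.141, -0.0, -2.942]
wrist_force: [-0.1, -0.8, -0.3]
finger_gap: 0.0059
gripper_force: 25.0
```

```bash
cat > gap.py <<'E'
from h import *
# gap between rims: transects along full-bin Y at z=.052 near both ends, in averaged top views
o=ctrl.get_obs();print(o["t"],np.round(o["tool_pos"],4),np.round(o["wrist_force"],2),np.round(o["ft_torque"],3))
ps=[ctrl.snapshot("top") for _ in range(2)];p=ps[0];im=np.mean([q["color"] for q in ps],0).astype(np.float32)
a=np.radians(11.43);F=np.array([.5568,-.1318]);X=np.array([np.cos(a),np.sin(a)]);Y=np.array([-X[1],X[0]])
for x0 in(-.075,-.045,.045,.075):
    row=[]
    for d in np.arange(-12,15,2)*1e-3:
        v=[]
        for dx in np.linspace(-.008,.008,9):
            q=F+X*(x0+dx)+Y*(.06+d);u=proj(p,[*q,.052]);v.append(cv2.getRectSubPix(im,(1,1),(float(u[0]),float(u[1])))[0,0][0])
        row.append(int(np.mean(v)))
    print(x0,row)
measure(p,{"bin_full":G["bin_full"]})
E
python3 gap.py
```

```text
7.35 [0.5219 0.0419 0.0336] [-0.12 -0.78 -0.34] [-0.076 -0.007 -0.035]
-0.075 [210, 209, 211, 218, 223, 200, 143, 141, 196, 220, 188, 128, 93, 90]
-0.045 [222, 221, 221, 224, 226, 204, 152, 149, 201, 220, 184, 121, 75, 59]
0.045 [181, 178, 194, 216, 226, 210, 165, 156, 202, 220, 182, 117, 74, 64]
0.075 [199, 201, 205, 216, 224, 206, 158, 154, 202, 218, 183, 127, 96, 93]
bin_full 0.73 [348. 136. 424. 238.] [ 0.5556 -0.1281] deg 10.99 inset 0.005 res 1.36
```

move_arm(plan=[[[0, -0.1, 0, 0, 0, 0], [0, -0.2, 0, 0, 0, 0], [0, -0.2, 0, 0, 0, 0], [0, -0.2, 0, 0, 0, 0]]])

```text
t: 7.83
tool_pos: [0.5223, 0.04, 0.0336]
ee_rot: [-3.141, 0.0, -2.942]
wrist_force: [-0.2, -0.5, -0.3]
finger_gap: 0.0056
gripper_force: 25.0
```

```bash
python3 gap.py
```

```text
7.8333 [0.5223 0.04   0.0336] [-0.15 -0.47 -0.33] [-0.024 -0.007 -0.009]
-0.075 [209, 208, 211, 218, 223, 205, 182, 203, 219, 188, 129, 94, 92, 103]
-0.045 [222, 221, 221, 223, 225, 210, 191, 208, 220, 183, 115, 69, 55, 53]
0.045 [180, 178, 193, 215, 226, 216, 200, 211, 219, 179, 110, 70, 64, 65]
0.075 [199, 201, 206, 216, 223, 210, 190, 205, 218, 187, 131, 97, 93, 102]
bin_full 0.63 [346. 134. 426. 237.] [ 0.5557 -0.1291] deg 11.43 inset 0.005 res 1.02
```

move_arm(plan=[[[0, -0.05, 0, 0, 0, 0.1], [0, -0.1, 0, 0, 0, 0.1], [0, -0.1, 0, 0, 0, 0.1]]])

```text
t: 8.23
tool_pos: [0.5225, 0.0391, 0.0337]
ee_rot: [3.142, 0.0, -2.943]
wrist_force: [0.4, 0.6, -1.1]
finger_gap: 0.0061
gripper_force: 25.0
```

```bash
python3 gap.py
```

```text
8.2333 [0.5225 0.0391 0.0337] [ 0.39  0.61 -1.06] [ 0.047 -0.021 -0.029]
-0.075 [209, 208, 211, 218, 223, 211, 199, 215, 212, 165, 111, 90, 95, 109]
-0.045 [222, 222, 221, 223, 225, 217, 211, 221, 208, 150, 87, 58, 53, 56]
0.045 [181, 178, 193, 215, 225, 221, 217, 219, 193, 129, 78, 65, 65, 66]
0.075 [199, 201, 206, 216, 223, 217, 213, 221, 206, 156, 109, 92, 96, 107]
bin_full 0.56 [349. 138. 421. 234.] [ 0.556  -0.1299] deg 11.25 inset 0.005 res 0.76
```

move_arm(plan=[[[0, -0.05, 0, 0, 0, -0.2], [0, -0.1, 0, 0, 0, -0.2], [0, -0.1, 0, 0, 0, -0.2]]])

```text
t: 8.63
tool_pos: [0.5227, 0.0381, 0.0337]
ee_rot: [-3.142, -0.0, -2.94]
wrist_force: [0.1, -1.3, -1.2]
finger_gap: 0.0059
gripper_force: 25.0
```

```bash
python3 gap.py
```

```text
8.6333 [0.5227 0.0381 0.0337] [ 0.14 -1.29 -1.21] [ 0.097 -0.013 -0.024]
-0.075 [209, 208, 211, 217, 224, 221, 219, 220, 186, 129, 95, 93, 103, 117]
-0.045 [222, 222, 221, 223, 226, 225, 226, 220, 177, 108, 66, 54, 54, 60]
0.045 [180, 177, 193, 215, 226, 226, 223, 204, 148, 87, 64, 65, 65, 66]
0.075 [199, 200, 205, 216, 224, 223, 223, 219, 185, 130, 97, 91, 101, 114]
bin_full 0.86 [349. 138. 421. 237.] [ 0.556  -0.1302] deg 11.13 inset 0.005 res 0.71
```

move_arm(plan=[[[0, -0.05, 0, 0, 0, 0], [0, -0.1, 0, 0, 0, 0], [0, -0.1, 0, 0, 0, 0]]])

```text
t: 9.03
tool_pos: [0.5229, 0.0371, 0.0336]
ee_rot: [3.142, -0.0, -2.94]
wrist_force: [0.7, -0.2, -0.6]
finger_gap: 0.0059
gripper_force: 25.0
```

```bash
python3 gap.py
```

```text
9.0333 [0.5229 0.0371 0.0336] [ 0.69 -0.16 -0.63] [-0.002 -0.05   0.014]
-0.075 [209, 209, 211, 218, 228, 233, 230, 209, 155, 106, 90, 95, 108, 120]
-0.045 [222, 221, 221, 223, 230, 234, 229, 201, 138, 79, 56, 52, 57, 66]
0.045 [181, 178, 193, 215, 229, 233, 217, 162, 97, 66, 65, 66, 65, 65]
0.075 [200, 201, 205, 215, 226, 229, 227, 210, 160, 112, 92, 95, 105, 119]
bin_full 0.79 [349. 138. 423. 236.] [ 0.5561 -0.1307] deg 11.23 inset 0.005 res 0.61
```

move_arm(plan=[[[0, -0.05, 0, 0, 0, 0], [0, -0.1, 0, 0, 0, 0], [0, -0.1, 0, 0, 0, 0]]])

```text
t: 9.43
tool_pos: [0.5231, 0.0362, 0.0336]
ee_rot: [3.142, -0.0, -2.94]
wrist_force: [0.8, -1.2, -0.7]
finger_gap: 0.0059
gripper_force: 25.0
```

```bash
python3 gap.py
```

```text
9.4333 [0.5231 0.0362 0.0336] [ 0.75 -1.18 -0.66] [0.069 0.022 0.033]
-0.075 [209, 208, 211, 218, 228, 233, 225, 186, 128, 94, 91, 100, 110, 109]
-0.045 [222, 221, 221, 223, 229, 232, 218, 167, 99, 59, 53, 58, 66, 72]
0.045 [180, 178, 193, 216, 228, 222, 177, 108, 69, 64, 65, 64, 66, 65]
0.075 [199, 200, 205, 215, 226, 228, 218, 182, 129, 96, 92, 99, 113, 125]
bin_full 0.78 [350. 134. 424. 236.] [ 0.5562 -0.1311] deg 11.28 inset 0.005 res 0.59
```

move_arm(plan=[[[0, -0.05, 0, 0, 0, 0], [0, -0.1, 0, 0, 0, 0], [0, -0.1, 0, 0, 0, 0]]])

```text
t: 9.83
tool_pos: [0.5232, 0.0354, 0.0336]
ee_rot: [3.141, -0.0, -2.94]
wrist_force: [-1.2, 2.4, -0.2]
finger_gap: 0.006
gripper_force: 25.0
```

```bash
python3 gap.py; python3 -c "
from h import *
f=[]
for i in range(4):
    f.append(ctrl.get_obs()['wrist_force']);ctrl.snapshot('top')
print(np.round(f,1).tolist())"
```

```text
9.8333 [0.5232 0.0354 0.0336] [-1.16  2.42 -0.2 ] [0.423 0.053 0.05 ]
-0.075 [209, 209, 212, 220, 230, 232, 213, 162, 110, 91, 94, 102, 104, 93]
-0.045 [222, 222, 221, 223, 230, 227, 195, 127, 72, 54, 54, 63, 72, 76]
0.045 [180, 179, 194, 216, 221, 188, 122, 74, 64, 65, 65, 65, 64, 64]
0.075 [198, 200, 207, 217, 227, 229, 214, 170, 117, 93, 93, 103, 118, 130]
bin_full 0.55 [350. 136. 422. 237.] [ 0.5562 -0.1313] deg 11.17 inset 0.005 res 0.56
[[-1.5, 3.5, 0.8], [-1.4, 4.1, -0.8], [-0.8, 3.6, 0.2], [-1.3, 3.8, -0.7]]
```

Wall contact shows as a steady 3.7 N with the full bin unmoved. I'll release, retreat and check.

move_arm(plan=[[[0, 0, 0, 0, 0, 0], [0, 0, 0, 0, 0, 0], [0, 0, 0, 0, 0, 0], [0, 0, 0, 0, 0, 0]]], hand=0)

```text
t: 10.52
tool_pos: [0.5233, 0.0351, 0.0337]
ee_rot: [-3.141, 0.0, -2.94]
wrist_force: [-0.0, -0.3, -0.5]
finger_gap: 0.0281
gripper_force: 0.0
```

move_arm(plan=[[[0, 0, 0, 0, 0, 0], [0, 0, -1, 0, 0, 0], [0, 0, -3, 0, 0, 0], [0, 0, -6, 0, 0, 0], [0, 0, -10, 0, 0, 0]]])

```text
t: 10.93
tool_pos: [0.5221, 0.0352, 0.1334]
ee_rot: [3.141, -0.003, -2.94]
wrist_force: [1.0, 0.7, -0.4]
finger_gap: 0.0464
gripper_force: 0.0
```

move_arm(plan=[[[0, 4, -4, 0, 0, 0], [0, 8, -8, 0, 0, 0], [0, 12, -12, 0, 0, 0], [0, 16, -14, 0, 0, 0], [0, 20, -14, 0, 0, 0]]])

```text
t: 11.35
tool_pos: [0.4908, 0.1943, 0.2646]
ee_rot: [3.141, 0.004, -2.941]
wrist_force: [1.2, 0.6, 0.2]
finger_gap: 0.0465
gripper_force: 0.0
```

move_arm(plan=[[[0, 4, 0, 0, 0, 0], [0, 6, 0, 0, 0, 0], [0, 6, 0, 0, 0, 0], [0, 6, 0, 0, 0, 0]]])

```text
t: 11.68
tool_pos: [0.4785, 0.2529, 0.2607]
ee_rot: [-3.141, 0.0, -2.938]
wrist_force: [0.8, 0.3, 0.2]
finger_gap: 0.0466
gripper_force: 0.0
```

```bash
python3 gap.py; python3 - <<'E'
from h import *
p=ctrl.snapshot("top");m=red(p,[290,130,425,256])
save({"color":cv2.resize(p["color"][130:260,280:440],None,fx=4.5,fy=4.5,interpolation=2)},"t4.png")
ct=cv2.convexHull(max(cv2.findContours(m.astype(np.uint8),0,1)[0],key=cv2.contourArea))
W=np.array([at(p,(float(c[0][0]),float(c[0][1])),.052)[:2] for c in ct],np.float32)*1000
print("union rect",cv2.minAreaRect(W), "expect 190 x 236-240")
a=np.radians(11.43);F=np.array([556.8,-131.8]);X=np.array([np.cos(a),np.sin(a)]);Y=np.array([-X[1],X[0]])
# end edge positions along X for each bin, at several Y
im=p["color"][...,0].astype(np.float32)
for y in(-40,-20,0,20,40,75,95,115,135,155):
    r=[]
    for s in(1,-1):
        t=np.arange(80,108,.5);v=[]
        for k in t:
            q=(F+X*s*k+Y*y)/1000;u=proj(p,[*q,.052]);v.append(np.subtract(*cv2.getRectSubPix(p["color"],(1,1),(float(u[0]),float(u[1])))[0,0][:2].astype(float)))
        v=np.array(v);i=np.where(v>70)[0];r.append(s*t[i[-1]] if len(i) else None)
    print(y,r)
E
```

```text
11.6833 [0.4785 0.2529 0.2607] [0.84 0.3  0.21] [ 0.049 -0.002  0.001]
-0.075 [210, 209, 212, 219, 227, 230, 213, 163, 113, 94, 97, 108, 122, 137]
-0.045 [223, 223, 222, 224, 230, 232, 212, 158, 109, 94, 101, 118, 138, 161]
0.045 [182, 181, 195, 217, 230, 233, 216, 168, 117, 97, 102, 118, 136, 153]
0.075 [200, 202, 207, 218, 229, 232, 218, 172, 120, 97, 97, 107, 121, 132]
bin_full 0.86 [350. 136. 423. 238.] [ 0.5534 -0.1172] deg 8.33 inset 0.005 res 3.94
union rect ((545.1732177734375, -74.29273986816406), (191.60064697265625, 239.2704620361328), 11.28710651397705) expect 190 x 236-240
-40 [np.float64(94.5), np.float64(-95.0)]
-20 [np.float64(95.0), np.float64(-95.5)]
0 [np.float64(95.0), np.float64(-95.5)]
20 [np.float64(95.0), np.float64(-95.5)]
40 [np.float64(94.5), np.float64(-95.5)]
75 [np.float64(95.5), np.float64(-95.0)]
95 [np.float64(95.5), np.float64(-94.5)]
115 [np.float64(95.5), np.float64(-94.5)]
135 [np.float64(95.5), np.float64(-95.0)]
155 [np.float64(95.5), np.float64(-95.0)]
```

View pics/t4.png

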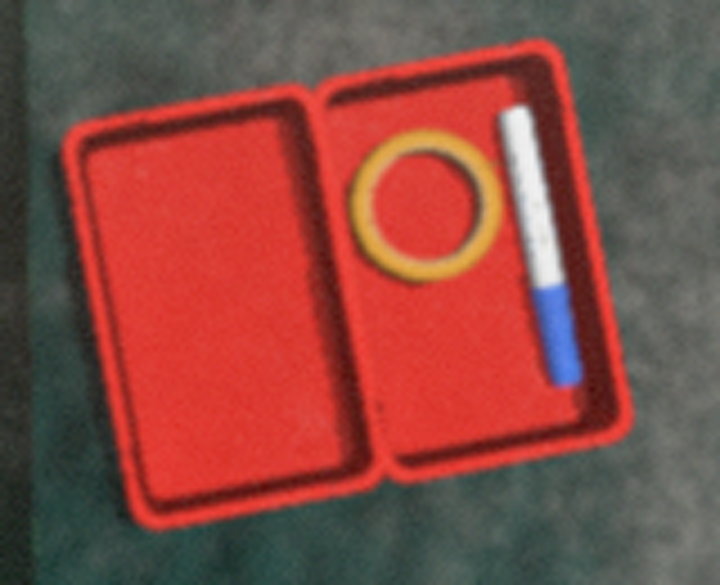

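The two bins stand flush and parallel, their ends level within about 0.5 mm. The full bin is where it was and the arm is clear.

```bash
python3 -c "
from plant import ctrl
print(ctrl.finish_job())"
```

```text
the job is handed in; nothing more can be done
None
```

The job is handed in: the empty bin stands flat and parallel against the full bin, long walls touching (a steady push of about 3.7 N confirmed contact), ends level within about 1 mm, the full bin not visibly moved, at about 12 s of the 32 s limit.

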